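# Isolate the two failed battery cells

## Task

Pluck the two failed cells from the battery's cell carrier, sliding the orange-gripped keeper bridge aside where it is in the way: first the red-capped cell, set down gently and standing upright in the red bin, then the yellow-capped cell in the same way in the yellow bin. Leave the green-capped cells in their pockets, and do not disturb the bottle, jar, wrench or meter.

Things in the scene. Friction and masses are not known exactly. Their poses are not given: they have to be found in the camera images.
- cell_red_center (a point): grey prismatic battery cell standing on end, white top, 50 mm (its x) by 30 mm (its y) by 110 mm tall, 0.3 to 0.5 kg; on top a vent cap 9 mm high between two brass studs 10 mm high, so 120 mm overall. Cap, and band near the top, RED: the shorted cell. The point is its centre, 55 mm above its foot; z is up the cell
- cell_yellow_center (a point): grey prismatic battery cell standing on end, white top, 50 mm (its x) by 30 mm (its y) by 110 mm tall, 0.3 to 0.5 kg; on top a vent cap 9 mm high between two brass studs 10 mm high, so 120 mm overall. Cap, and band near the top, YELLOW: the weak cell. The point is its centre, 55 mm above its foot; z is up the cell
- cell_green1_center (a point): grey prismatic battery cell standing on end, white top, 50 mm (its x) by 30 mm (its y) by 110 mm tall, 0.3 to 0.5 kg; on top a vent cap 9 mm high between two brass studs 10 mm high, so 120 mm overall. Cap, and band near the top, GREEN: a good cell. The point is its centre, 55 mm above its foot; z is up the cell
- cell_green2_center (a point): grey prismatic battery cell standing on end, white top, 50 mm (its x) by 30 mm (its y) by 110 mm tall, 0.3 to 0.5 kg; on top a vent cap 9 mm high between two brass studs 10 mm high, so 120 mm overall. Cap, and band near the top, GREEN: a good cell. The point is its centre, 55 mm above its foot; z is up the cell
- cell_green3_center (a point): grey prismatic battery cell standing on end, white top, 50 mm (its x) by 30 mm (its y) by 110 mm tall, 0.3 to 0.5 kg; on top a vent cap 9 mm high between two brass studs 10 mm high, so 120 mm overall. Cap, and band near the top, GREEN: a good cell. The point is its centre, 55 mm above its foot; z is up the cell
- cell_green4_center (a point): grey prismatic battery cell standing on end, white top, 50 mm (its x) by 30 mm (its y) by 110 mm tall, 0.3 to 0.5 kg; on top a vent cap 9 mm high between two brass studs 10 mm high, so 120 mm overall. Cap, and band near the top, GREEN: a good cell. The point is its centre, 55 mm above its foot; z is up the cell
- carrier: fixed black pocket tray, 150 (x) by 200 (y), 50 mm high; six pockets 42 mm deep at x = +-35, y = -60, 0, 60 mm hold the cells (their x along its x, 3 mm slack, feet 8 mm above the bench). Cells stand 30 mm apart along y, 20 mm along x. Aluminium rails 50 mm high, 344 mm long, run along y at x = +-83 mm. Origin on the bench under the middle; z up
- keeper (a joint): keeper bridge, in m: slides along the carrier's y; 0 = over the middle pair of cells, limits -0.155 and 0.155 (beyond the cells, either end); friction 2 N, stays where left. An aluminium arch 182 mm (carrier x) by 30 mm (carrier y) whose plate, 136 to 144 mm above the bench, passes over the cells
- keeper_grip (a point): orange grip block upright on the middle of the keeper bridge, 30 mm (carrier x) by 18 mm (carrier y), from 144 to 189 mm above the bench; this point is 168 mm above the bench, at carrier x = 0
- station: blue plate 130 mm (x) by 240 mm (y), 6 mm thick, fixed to the bench, carrying the two bins side by side along its y. Origin at the centre of its underside
- bin_red: red open bin fixed on the blue plate, 88 mm square outside, walls 4 mm thick and 40 mm high; its inner floor is 4 mm above its origin (80 mm square inside). Origin at the centre of its underside, 6 mm above the bench; z up
- bin_yellow: yellow open bin, same as the red one: 88 mm square outside, walls 4 mm thick and 40 mm high, inner floor 4 mm above its origin. Origin at the centre of its underside, 6 mm above the bench; z up
- wash_bottle: bystander: clear wash bottle, 66 mm diameter, about 215 mm tall with its bent spout; origin at the centre of its foot
- cap_jar: bystander: glass jar with green lid, 64 mm diameter, 80 mm tall; origin at the centre of its foot
- wrench: bystander: steel wrench 180 mm long lying on the bench along its x; origin on the bench under it
- meter: bystander: dark hand-held meter lying flat on the bench, 130 mm (x) by 70 mm (y), 35 mm high, with a grey display and a blue dial; origin at the centre of its underside

How it is judged:
On the way, in this order (a step that is already met when the one before it is completed fails the run):
1. the red-capped cell stands upright, released, in the red bin (x of cell_red_center in the frame of bin_red between -0.036 and 0.036 m and y of cell_red_center in the frame of bin_red between -0.036 and 0.036 m and z of cell_red_center in the frame of bin_red below 0.066 m and angle between cell_red_center's own z axis and vertical below 0.12 rad and linear speed of cell_red below 0.03 m/s and contact force between cell_red and the fingers below 0.2 N), for 0.2 s.
2. then the yellow-capped cell stands upright, released, in the yellow bin (x of cell_yellow_center in the frame of bin_yellow between -0.036 and 0.036 m and y of cell_yellow_center in the frame of bin_yellow between -0.036 and 0.036 m and z of cell_yellow_center in the frame of bin_yellow below 0.066 m and angle between cell_yellow_center's own z axis and vertical below 0.12 rad and linear speed of cell_yellow below 0.03 m/s and contact force between cell_yellow and the fingers below 0.2 N), for 0.2 s.
At the end, for the whole second after the job is handed in: The red-capped cell stands in the red bin and the yellow-capped one in the yellow bin: upright within 0.12 rad, on the bin's floor, centre within 36 mm of the bin's centre along each of its sides, at rest and released; every green-capped cell is within 12 mm of where it started (all of step 1 and all of step 2 and distance of each of cell_green1_center, cell_green2_center, cell_green3_center, cell_green4_center from where it was at the start of the episode below 0.012 m); the robot touches nothing.
It fails at once if a green-capped cell is pulled up or pushed out (moved more than 25 mm) (distance of any of cell_green1_center, cell_green2_center, cell_green3_center, cell_green4_center from where it was at the start of the episode above 0.025 m).
It fails at once if a bystander (bottle, jar, wrench or meter) is moved more than 25 mm (distance of any of wash_bottle, cap_jar, wrench, meter from where it was at the start of the episode above 0.025 m).
It fails at once if a failed cell is let go over its bin with its foot more than 20 mm above the bin's floor ((x of cell_red_center in the frame of bin_red between -0.045 and 0.045 m and y of cell_red_center in the frame of bin_red between -0.045 and 0.045 m and z of cell_red_center in the frame of bin_red above 0.079 m and contact force between cell_red and the fingers below 0.05 N) or (x of cell_yellow_center in the frame of bin_yellow between -0.045 and 0.045 m and y of cell_yellow_center in the frame of bin_yellow between -0.045 and 0.045 m and z of cell_yellow_center in the frame of bin_yellow above 0.079 m and contact force between cell_yellow and the fingers below 0.05 N)).
It fails at once if a failed cell is slammed into its bin (contact force above 150 N) (contact force between cell_red and bin_red above 150 N or contact force between cell_yellow and bin_yellow above 150 N).
It also fails if it takes over 61 s, if anything falls off the work surface, if the arm or the gripper's body presses on something with over 40 N, if the wrist force passes 120 N, or if a joint passes its speed limit or range.

## Robot

A 7-joint arm with a two-finger parallel gripper is mounted at the origin on the work surface. World frame = base frame: x ahead of the robot, y to its left, z up, the work surface at z = 0. Lengths are in m, angles in rad, forces in N, time in s.
With the tool pointing down it reaches from about 0.4 to 0.85 m from the base axis. Payload 10.4 kg.
Tool frame: the origin (TCP) lies between the finger pads; the fingertips stand tcp_to_tips ahead of it and the grasp point (between the pads) lies 8 mm behind it (tcp_to_tips is the distance from the TCP to the fingertips, in m); z points along the fingers, y is the line along which they close (so a half turn about z gives the same grasp; the last joint's range is limited). The gripper opens to 85 mm and grips with 20 to 120 N. Pads are 22 mm wide; open, the fingers measure 114 mm over their backs; the gripper's body (76 mm by 85 mm) begins 54 mm behind the grasp point. The pads swing forward as they close: fully open they stand 13 mm farther back than shut.
Start: joints at [-0.023, 0.332, -0.065, 1.46, 0.022, 1.35, -0.088], TCP at [0.625, 0, 0.242] pointing down, gripper open.
Joint ranges: [-2.6, 2.6], [-0.5, 2.12], [-1.47, 1.34], [0.16, 2.42], [-1.27, 4.41], [0.06, 2.06], [-2.6, 2.6]. Speed limits (rad/s): [2.22, 2.22, 2.79, 2.79, 3.14, 3.14, 3.14].

## Interface

Orientations are given as a unit quaternion [x, y, z, w].
In Python, from workcell import * gives the robot as it stands.
- The arm moves only by the tool apply_moves, never from a script. Its argument "rows" is a list of rows, each an object of numbers: "x", "y", "z": the shift along the tool's x, y, z in mm; "ax", "ay", "az": the turn, a rotation vector about the tool's x, y, z in degrees; "gripper": the closure, from 0 (fully open) to 1 (shut). A call has 1 to 5 rows; each row shifts and turns the commanded pose from where the row before left it, along the tool's axes as they then stand; what a row does not reach is not made up. A row lasts 1/12 s, in which the tool goes at most 41.7 mm and 7.16 degrees, less where a joint would pass 70% of its speed; a pose out of reach is approached as far as the arm can. A call with a gripper value outside its range is refused whole. The fingers move at their own pace and stop on an object; "newtons" is the grip in N (left out, the last holds). Time passes only in rows, so rows that do not move let the fingers close. It gives the time, the measured TCP pose, the force, the opening and the grip force at its end, in the units of the state.
- get_obs(): the state, without advancing time (a new reading comes with each control period).
- camera(name): name is "scene" or "side" or "wrist"; returns a dict with "color" (384x512x3 uint8, red, green, blue), "fov_y" (degrees; the focal length in pixels is half the picture's height over the tangent of half this angle, whatever the lens; pixels are square), "cx", "cy" (the principal point, pixels), "rvec" (rotation vector, rad) and "tvec" (3), from world to camera coordinates, as OpenCV has them. Camera axes: x right, y down, z forward; pixel columns grow to the right and rows downward; lengths in m; the calibration is good to about 2 mm. The wrist camera is an equidistant fisheye: a pixel r from the principal point sees the ray r / f radians off the axis. A picture is of the moment at which its call begins. There is no depth.
- hand_in(): hands the job in; it is judged then, once.
The state is a dict: "clock": time; "joint_pos": joint angles; "joint_velocities": joint speeds; "tau": joint torques, N m; "position": TCP position; "ee_rot": TCP orientation; "ft_force": force on the tool from outside, world axes, zero at the start; "torque": the same for the moment, N m; "grip_width": opening from 0.0 (shut) to 1.0 (fully open); "grasp_force": force on a finger pad.
Only numpy, scipy, OpenCV 4.12 (cv2) and the standard library are available. Lean on these libraries where they do the work, as an engineer would, in place of code of your own. Each camera call takes 0.05 s, during which the arm holds its last target. There are 200 camera calls.

## Working session

There is one attempt and no reset: what is moved stays moved. The work goes in short steps, Python scripts to look and compute and a tool call to move; the robot and the scene stay as the last step left them, time stands still between calls to the robot, and variables do not carry over. Pictures are saved under pics/ and viewed, at most 11 in all, crops included, and the job is handed in when it is done.

Besides the shell and the picture viewer there is one more tool, called after "Emit:" as a command line: name --argument value ..., lists and objects as JSON in quotes. apply_moves: Moves the arm, as the interface text tells. Its arguments: {"type":"object","properties":{"rows":{"type":"array","items":{"type":"object","properties":{"x":{"type":"number"},"y":{"type":"number"},"z":{"type":"number"},"ax":{"type":"number"},"ay":{"type":"number"},"az":{"type":"number"},"gripper":{"type":"number"}}}},"newtons":{"type":"number"}},"required":["rows"]}

```bash
ls; mkdir -p pics; python3 - <<'E'
from workcell import *
import cv2,numpy as np,pickle
o=get_obs();print(o)
ims={}
for n in["scene","side","wrist"]:
    c=camera(n);ims[n]=c;print(n,c["fov_y"],c["cx"],c["cy"],c["rvec"],c["tvec"])
    cv2.imwrite(f"pics/{n}0.png",cv2.cvtColor(c["color"],cv2.COLOR_RGB2BGR))
pickle.dump(ims,open("ims0.pkl","wb"))
a=np.hstack([cv2.imread(f"pics/{n}0.png") for n in["scene","side"]])
E
```

```text
pics
{'clock': 0.0, 'joint_pos': array([-0.02258438,  0.33283429, -0.06468821,  1.46095975,  0.02161684,
        1.34989905, -0.08850908]), 'joint_velocities': array([-5.87446772e-04, -3.22049352e-04,  5.09642923e-05,  4.91448663e-04,
        4.48886181e-04,  9.91850317e-05, -4.55843157e-04]), 'tau': array([ 4.98105128e-04, -6.25449800e+01,  4.97091911e-02, -3.91610491e+01,
        1.63588714e-02,  9.83294769e-03, -6.01235030e-06]), 'position': array([ 6.24633240e-01, -2.74277050e-05,  2.41530566e-01]), 'ee_rot': array([ 7.07110414e-01,  7.07102799e-01, -5.26405905e-04, -4.64813556e-04]), 'ft_force': array([-0.16731541,  0.28359762,  0.46675593]), 'torque': array([-0.01373687, -0.00259956, -0.02339845]), 'grasp_force': 0.0, 'grip_width': 1.0017743396152157}
scene 57.654962405071196 257.7733758256016 188.04740791844156 [ 0.76862056  2.40352006 -1.27373953] [ 0.49087934 -0.08251595  1.27007968]
side 51.79161725646366 256.40606273867905 186.4168811563212 [ 2.33382553 -0.08997701  0.01611112] [-0.5711537   0.12420609  1.13681454]
wrist 65.70646984690485 252.6416648319469 190.7880986266029 [-2.84540492e+00 -7.87119647e-04  5.35779588e-04] [-0.62474739 -0.0375319   0.37741164]
```

View pics/scene0.png

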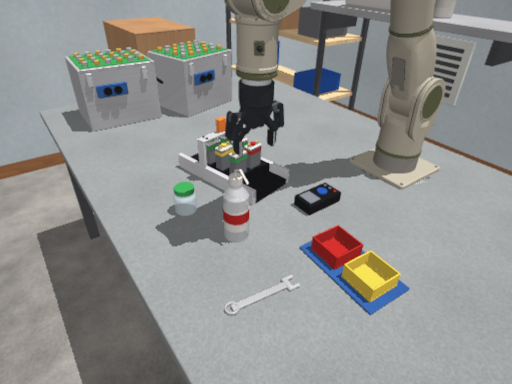

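View pics/side0.png

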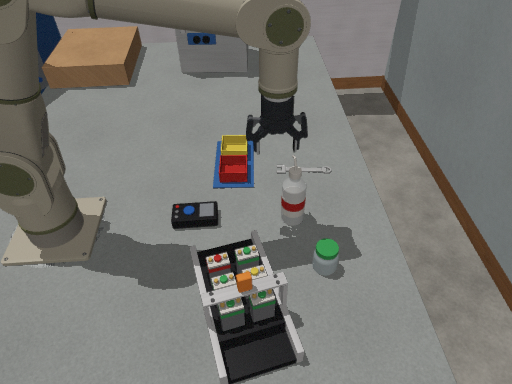

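View pics/wrist0.png

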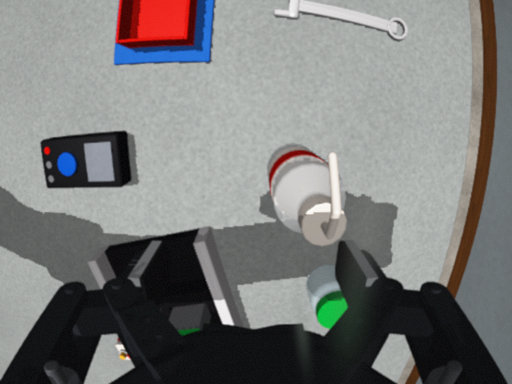

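The scene view shows the bins at about (337,246) and (372,276). The side view shows the red cap at (218,259), the yellow cap at (255,271) half under the keeper, the orange grip at (244,283), the bottle at (294,195) and the jar at (326,257). The wrist view shows the bottle and jar near the carrier's +x side.

```bash
cat > h.py <<'E'
import cv2,numpy as np,pickle
def cam(c):
    R=cv2.Rodrigues(np.array(c["rvec"],float))[0];t=np.array(c["tvec"],float)
    f=192/np.tan(np.radians(c["fov_y"]/2));return R,t,f
def ray(c,u,v,fish=False):
    R,t,f=cam(c);p=np.array([u-c["cx"],v-c["cy"]])/f
    if fish:
        r=np.linalg.norm(p)+1e-12;d=np.array([*(p/r*np.sin(r)),np.cos(r)])
    else:d=np.array([*p,1.])
    return -R.T@t,R.T@d
def onz(c,u,v,z,fish=False):
    o,d=ray(c,u,v,fish);return o+d*(z-o[2])/d[2]
def proj(c,P,fish=False):
    R,t,f=cam(c);q=R@np.array(P,float)+t
    if fish:
        n=np.hypot(q[0],q[1]);th=np.arctan2(n,q[2]);k=f*th/n
    else:k=f/q[2]
    return q[0]*k+c["cx"],q[1]*k+c["cy"]
RNG={"red":[(0,10,150,90),(172,180,150,90)],"orange":[(8,17,180,130)],"yellow":[(20,32,130,110)],"green":[(55,80,110,60)],"blue":[(105,122,150,80)]}
def mask(c,col):
    h=cv2.cvtColor(c["color"],cv2.COLOR_RGB2HSV);m=0
    for a,b,s,v in RNG[col]:m=m|cv2.inRange(h,(a,s,v),(b,255,255))
    return m
def blobs(c,col,amin=12):
    n,l,s,ce=cv2.connectedComponentsWithStats(mask(c,col))
    return [(np.round(ce[i],1).tolist(),s[i].tolist()) for i in range(1,n) if s[i][4]>=amin],l
E
python3 - <<'E'
from h import *
ims=pickle.load(open("ims0.pkl","rb"))
for n in["side","scene"]:
    c=ims[n]
    for col in RNG:
        for ce,s in blobs(c,col)[0]:
            print(n,col,ce,s,np.round(onz(c,*ce,.127)[:2],3),np.round(onz(c,*ce,.006)[:2],3))
im=cv2.cvtColor(ims["side"]["color"],cv2.COLOR_RGB2BGR)
cv2.imwrite("pics/sc.png",cv2.resize(im[120:380,160:350],None,fx=3,fy=3,interpolation=cv2.INTER_CUBIC)[:, :][0:780][:600*2:1][:780] if 0 else cv2.resize(im[125:380,160:350],(447,600),interpolation=cv2.INTER_CUBIC))
E
```

```text
side red [233.2, 168.1] [219, 155, 28, 27, 710] [0.514 0.078] [0.511 0.217]
side red [292.6, 206.1] [282, 200, 23, 12, 152] [ 0.662 -0.084] [0.683 0.029]
side red [217.2, 257.7] [214, 254, 7, 8, 41] [ 0.469 -0.229] [ 0.459 -0.14 ]
side red [218.8, 268.6] [209, 265, 21, 8, 60] [ 0.472 -0.259] [ 0.463 -0.175]
side orange [243.6, 281.4] [236, 272, 16, 20, 244] [ 0.526 -0.297] [ 0.525 -0.219]
side yellow [233.9, 144.7] [221, 135, 26, 20, 494] [0.519 0.186] [0.517 0.343]
side yellow [254.0, 270.9] [251, 267, 7, 8, 46] [ 0.55  -0.272] [ 0.553 -0.19 ]
side green [326.8, 248.6] [316, 239, 23, 21, 389] [ 0.722 -0.224] [ 0.753 -0.135]
side green [246.2, 250.1] [243, 247, 7, 7, 38] [ 0.536 -0.213] [ 0.537 -0.122]
side green [247.9, 260.7] [238, 257, 21, 8, 59] [ 0.538 -0.243] [ 0.539 -0.157]
side green [223.1, 278.7] [220, 275, 7, 8, 45] [ 0.482 -0.286] [ 0.474 -0.207]
side green [261.7, 294.2] [258, 291, 8, 7, 41] [ 0.563 -0.331] [ 0.568 -0.258]
side green [230.1, 303.1] [227, 300, 7, 7, 40] [ 0.496 -0.346] [ 0.49  -0.276]
side green [263.5, 304.7] [252, 301, 24, 9, 65] [ 0.564 -0.355] [ 0.57 
[... 1219 characters left out ...]
 146.6] [207, 143, 13, 7, 33] [ 0.59 -0.27] [ 0.475 -0.48 ]
scene green [237.6, 158.7] [229, 155, 18, 8, 53] [ 0.567 -0.162] [ 0.447 -0.345]
scene green [183.6, 188.8] [174, 182, 20, 15, 231] [ 0.768 -0.107] [ 0.696 -0.276]
scene blue [304.7, 80.5] [294, 69, 21, 25, 375] [-0.131 -0.632] [-0.421 -0.929]
scene blue [328.8, 80.5] [319, 68, 22, 25, 378] [-0.232 -0.57 ] [-0.547 -0.852]
scene blue [202.9, 75.9] [195, 70, 19, 15, 105] [ 0.248 -0.952] [ 0.05  -1.328]
scene blue [111.3, 89.0] [97, 82, 31, 16, 218] [ 0.679 -0.984] [ 0.586 -1.368]
scene blue [321.8, 190.5] [317, 187, 11, 8, 70] [0.48  0.097] [ 0.339 -0.023]
scene blue [354.6, 284.1] [300, 242, 109, 72, 1087] [0.65  0.352] [0.55  0.294]
```

View pics/sc.png

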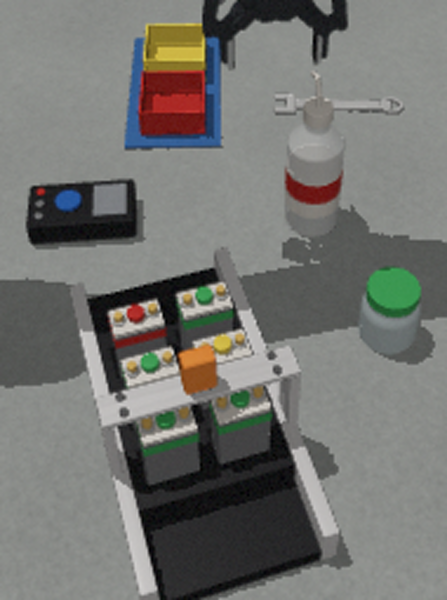

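```bash
python3 - <<'E'
from h import *
import workcell
print({k:getattr(workcell,k) for k in dir(workcell) if not k.startswith('_') and isinstance(getattr(workcell,k),(int,float))}, [k for k in dir(workcell) if 'tcp' in k])
ims=pickle.load(open("ims0.pkl","rb"))
for n in["side","scene"]:
    c=ims[n];b,l=blobs(c,"blue")
    i=[k for k,(ce,s) in enumerate(b) if s[4]>500][0]
    _,l2,s2,_=cv2.connectedComponentsWithStats(mask(c,"blue"))
    lab=np.argmax(s2[1:,4])+1
    p=cv2.findNonZero((l2==lab).astype(np.uint8));h=cv2.convexHull(p)
    q=cv2.approxPolyDP(h,4,True)[:,0]
    print(n,[(x.tolist(),np.round(onz(c,*map(float,x),.006)[:2],3).tolist()) for x in q])
    for col in["red","yellow"]:
        _,l2,s2,_=cv2.connectedComponentsWithStats(mask(c,col));lab=np.argmax(s2[1:,4])+1
        q=cv2.approxPolyDP(cv2.convexHull(cv2.findNonZero((l2==lab).astype(np.uint8))),3,True)[:,0]
        print(n,col,[(x.tolist(),np.round(onz(c,*map(float,x),.046)[:2],3).tolist()) for x in q])
# caps triangulated side+scene
def tri(a,b):
    o1,d1=ray(ims["side"],*a);o2,d2=ray(ims["scene"],*b)
    s=np.linalg.lstsq(np.c_[d1,-d2],o2-o1,rcond=None)[0];return (o1+d1*s[0]+o2+d2*s[1])/2
print("yellow cap",tri((254,270.9),(224.5,143)),"grip",tri((243.6,281.4),(220.6,124.4)))
c=ims["side"]
for v in(272,279,290):print(onz(c,244,v,.189)[:2],onz(c,244,v,.146)[:2])
E
```

```text
{'tcp_to_tips': 0.011} ['tcp_to_tips']
side [([252, 186], [0.568, 0.126]), ([213, 187], [0.445, 0.132]), ([218, 142], [0.461, 0.364]), ([252, 141], [0.582, 0.358])]
side red [([246, 181], [0.549, 0.108]), ([220, 181], [0.47, 0.115]), ([220, 156], [0.471, 0.235]), ([246, 155], [0.556, 0.233])]
side yellow [([246, 154], [0.556, 0.238]), ([221, 154], [0.474, 0.245]), ([222, 136], [0.478, 0.344]), ([245, 135], [0.558, 0.342])]
scene [([408, 288], [0.459, 0.371]), ([369, 313], [0.586, 0.363]), ([300, 247], [0.571, 0.132]), ([310, 242], [0.537, 0.132])]
scene red [([362, 244], [0.471, 0.24]), ([359, 255], [0.507, 0.261]), ([336, 268], [0.582, 0.258]), ([311, 247], [0.581, 0.176]), ([314, 236], [0.547, 0.152]), ([336, 226], [0.473, 0.156])]
scene yellow [([399, 275], [0.482, 0.353]), ([393, 287], [0.522, 0.366]), ([369, 301], [0.593, 0.359]), ([342, 273], [0.582, 0.276]), ([347, 262], [0.547, 0.26]), ([371, 251], [0.473, 0.268])]
yellow cap [ 0.54801231 -0.27030067  0.12708463] grip [ 0.52640853 -0.32237115  0.16696906]
[ 0.5284079  -0.31465515] [ 0.52816202 -0.28557661]
[ 0.52762596 -0.33108665] [ 0.52733052 -0.30304955]
[ 0.52644301 -0.355945  ] [ 0.52607259 -0.32948345]
```

Emit:
apply_moves --rows '[{"x":-39,"y":-12.5,"gripper":0.45},{"x":-39,"y":-12.5},{"x":-39,"y":-12.5},{"x":-39,"y":-12.5},{"x":-39,"y":-12.5}]' --newtons 40

```text
invalid input at $.rows[0]: expected keys x, y, z, ax, ay, az, gripper
```

Emit:
apply_moves --rows '[{"x":-39,"y":-12.5},{"x":-39,"y":-12.5},{"x":-39,"y":-12.5},{"az":7},{"az":7}]'

```text
invalid input at $.rows[0]: expected keys x, y, z, ax, ay, az, gripper
```

Emit:
apply_moves --rows '[{"az":7},{"az":7},{"az":7},{"az":7},{"az":7}]'

```text
invalid input at $.rows[0]: expected keys x, y, z, ax, ay, az, gripper
```

Emit:
apply_moves --rows '[{"az":7},{"az":7},{"az":7},{"az":7},{}]'

```text
invalid input at $.rows[0]: expected keys x, y, z, ax, ay, az, gripper
```

All keys are required.

Emit:
apply_moves --rows '[{"x":-39,"y":-12.5,"z":0,"ax":0,"ay":0,"az":0,"gripper":0.45},{"x":-39,"y":-12.5,"z":0,"ax":0,"ay":0,"az":0,"gripper":0.45},{"x":-39,"y":-12.5,"z":0,"ax":0,"ay":0,"az":0,"gripper":0.45},{"x":-39,"y":-12.5,"z":0,"ax":0,"ay":0,"az":0,"gripper":0.45},{"x":-39,"y":-12.5,"z":0,"ax":0,"ay":0,"az":0,"gripper":0.45}]' --newtons 40

```text
clock: 0.57
position: [0.5615, -0.1967, 0.2422]
ee_rot: [0.707, 0.707, -0.0, -0.0]
ft_force: [0.5, 0.1, 0.1]
grip_width: 0.546
grasp_force: 0.0
```

Emit:
apply_moves --rows '[{"x":-39,"y":-12.5,"z":0,"ax":0,"ay":0,"az":0,"gripper":0.45},{"x":-39,"y":-12.5,"z":0,"ax":0,"ay":0,"az":0,"gripper":0.45},{"x":-39,"y":-12.5,"z":0,"ax":0,"ay":0,"az":0,"gripper":0.45},{"x":0,"y":0,"z":0,"ax":0,"ay":0,"az":7,"gripper":0.45},{"x":0,"y":0,"z":0,"ax":0,"ay":0,"az":7,"gripper":0.45}]'

```text
clock: 0.98
position: [0.523, -0.3155, 0.242]
ee_rot: [0.791, 0.612, -0.001, -0.0]
ft_force: [1.1, 0.2, -0.1]
grip_width: 0.55
grasp_force: 0.0
```

Emit:
apply_moves --rows '[{"x":0,"y":0,"z":0,"ax":0,"ay":0,"az":7,"gripper":0.45},{"x":0,"y":0,"z":0,"ax":0,"ay":0,"az":7,"gripper":0.45},{"x":0,"y":0,"z":0,"ax":0,"ay":0,"az":7,"gripper":0.45},{"x":0,"y":0,"z":0,"ax":0,"ay":0,"az":7,"gripper":0.45},{"x":0,"y":0,"z":0,"ax":0,"ay":0,"az":7,"gripper":0.45}]'

```text
clock: 1.4
position: [0.5249, -0.3119, 0.242]
ee_rot: [0.938, 0.347, -0.0, -0.0]
ft_force: [-0.4, -0.1, 0.3]
grip_width: 0.553
grasp_force: 0.0
```

Emit:
apply_moves --rows '[{"x":0,"y":0,"z":0,"ax":0,"ay":0,"az":7,"gripper":0.45},{"x":0,"y":0,"z":0,"ax":0,"ay":0,"az":7,"gripper":0.45},{"x":0,"y":0,"z":0,"ax":0,"ay":0,"az":7,"gripper":0.45},{"x":0,"y":0,"z":0,"ax":0,"ay":0,"az":7,"gripper":0.45},{"x":0,"y":0,"z":0,"ax":0,"ay":0,"az":0,"gripper":0.45}]'

```text
clock: 1.82
position: [0.5249, -0.3118, 0.242]
ee_rot: [0.994, 0.11, -0.0, -0.0]
ft_force: [-0.7, 0.1, -0.9]
grip_width: 0.553
grasp_force: 0.0
```

```bash
cat >> h.py <<'E'
def st():
    from workcell import get_obs
    from scipy.spatial.transform import Rotation as Ro
    o=get_obs();R=Ro.from_quat(o["ee_rot"]).as_matrix()
    print("t",round(o["clock"],2),"p",np.round(o["position"],4),"tooly yaw",round(np.degrees(np.arctan2(R[1,1],R[0,1])),1),"z",np.round(R[:,2],3),"w",round(o["grip_width"],3),"gf",round(o["grasp_force"],1),"F",np.round(o["ft_force"],1),"q",np.round(o["joint_pos"],2))
    return o,R
def off(P,R,p):  # needed shift in tool axes, mm
    print("shift mm",np.round(R.T@(np.array(P)-p)*1e3,1))
def shot(n,f):
    from workcell import camera
    c=camera(n);cv2.imwrite(f"pics/{f}.png",cv2.cvtColor(c["color"],cv2.COLOR_RGB2BGR));pickle.dump(c,open(f"{f}.pkl","wb"));return c
E
python3 - <<'E'
from h import *
o,R=st();off((.525,-.315,.168),R,o["position"])
c=shot("wrist","w1")
for col,z in[("red",.124),("yellow",.124),("green",.124),("orange",.189)]:
    for ce,s in blobs(c,col,20)[0]:print(col,ce,s,np.round(onz(c,*ce,z,True)[:2],4))
E
```

```text
t 1.82 p [ 0.5249 -0.3118  0.242 ] tooly yaw -77.3 z [-0.001  0.    -1.   ] w 0.553 gf 0.0 F [-0.7  0.1 -0.9] q [ 0.23  0.3   0.28  1.52 -0.09  1.34 -0.82]
shift mm [-0.6  3.1 74. ]
red [47.7, 20.0] [26, 0, 37, 37, 484] [ 0.6503 -0.0778]
red [165.2, 205.1] [141, 192, 36, 49, 252] [ 0.493  -0.2371]
red [153.0, 225.2] [145, 217, 17, 17, 225] [ 0.47   -0.2275]
red [21.1, 234.4] [18, 231, 7, 8, 34] [ 0.4108 -0.0562]
yellow [224.4, 121.6] [213, 119, 17, 13, 30] [ 0.5774 -0.2759]
yellow [209.6, 130.6] [206, 126, 9, 10, 61] [ 0.5674 -0.2652]
yellow [142.3, 134.6] [139, 131, 8, 8, 55] [ 0.5527 -0.2067]
yellow [210.2, 150.2] [201, 141, 19, 20, 299] [ 0.5511 -0.269 ]
yellow [210.5, 170.1] [207, 166, 8, 9, 61] [ 0.5341 -0.2725]
yellow [145.1, 172.2] [141, 168, 9, 9, 57] [ 0.5197 -0.2142]
yellow [150.1, 209.6] [147, 206, 7, 8, 50] [ 0.4851 -0.2231]
yellow [211.1, 209.8] [208, 206, 7, 8, 48] [ 0.4983 -0.2796]
yellow [153.7, 242.7] [151, 239, 7, 8, 42] [ 0.4514 -0.2299]
yellow [213.2, 243.6] [210, 239, 7, 9, 47] [ 0.4652 -0.2873]
green [166.6, 148.1] [162, 122, 9, 56, 227] [ 0.5452 -0.2309]
green [144.4, 153.1] [136, 144, 18, 19, 266] [ 0.5368 -0.2112]
green [286.9, 151.5] [286, 146, 3, 12, 32] [ 0.5642 -0.3326]
green [215.8, 194.2] [197, 191, 34, 17, 147] [ 0.5137 -0.281 ]
green [289.1, 193.1] [286, 191, 8, 5, 36] [ 0.5289 -0.3437]
green [231.0, 220.6] [230, 212, 2, 19, 20] [ 0.4921 -0.2991]
green [212.5, 226.0] [204, 217, 18, 19, 265] [ 0.4829 -0.2835]
green [284.9, 226.4] [284, 221, 3, 12, 29] [ 0.4972 -0.3482]
orange [268.6, 208.7] [257, 181, 26, 55, 1313] [ 0.5336 -0.3206]
```

View pics/w1.png

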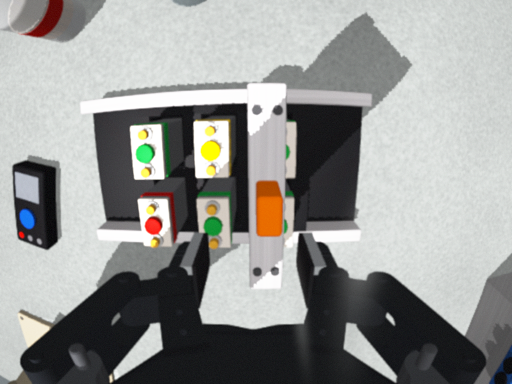

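The wrist view shows the red cap at (153,225), the yellow cap at (210,150), the keeper plate at column 268 and the orange grip at (268,209). The fingers straddle the grip, slightly to its left, so I'll shift about 5 mm and grip it.

Emit:
apply_moves --rows '[{"x":0,"y":5,"z":34,"ax":0,"ay":0,"az":0,"gripper":0.45},{"x":0,"y":0,"z":30,"ax":0,"ay":0,"az":0,"gripper":0.45},{"x":0,"y":0,"z":10,"ax":0,"ay":0,"az":0,"gripper":0.45},{"x":0,"y":0,"z":0,"ax":0,"ay":0,"az":0,"gripper":0.9},{"x":0,"y":0,"z":0,"ax":0,"ay":0,"az":0,"gripper":0.9}]' --newtons 30

```text
clock: 2.28
position: [0.5262, -0.3172, 0.1689]
ee_rot: [0.993, 0.114, -0.0, 0.0]
ft_force: [0.5, -2.4, -0.5]
grip_width: 0.278
grasp_force: 0.9
```

Emit:
apply_moves --rows '[{"x":0,"y":0,"z":0,"ax":0,"ay":0,"az":0,"gripper":0.9},{"x":0,"y":0,"z":0,"ax":0,"ay":0,"az":0,"gripper":0.9},{"x":0,"y":10,"z":0,"ax":0,"ay":0,"az":0,"gripper":0.9},{"x":0,"y":15,"z":0,"ax":0,"ay":0,"az":0,"gripper":0.9},{"x":0,"y":20,"z":0,"ax":0,"ay":0,"az":0,"gripper":0.9}]'

```text
clock: 2.7
position: [0.5364, -0.36, 0.1698]
ee_rot: [0.993, 0.114, 0.0, -0.001]
ft_force: [-3.0, 2.7, 2.1]
grip_width: 0.202
grasp_force: 33.1
```

Emit:
apply_moves --rows '[{"x":0,"y":20,"z":0,"ax":0,"ay":0,"az":0,"gripper":0.9},{"x":0,"y":20,"z":0,"ax":0,"ay":0,"az":0,"gripper":0.9},{"x":0,"y":15,"z":0,"ax":0,"ay":0,"az":0,"gripper":0.9},{"x":0,"y":0,"z":0,"ax":0,"ay":0,"az":0,"gripper":0.45},{"x":0,"y":0,"z":0,"ax":0,"ay":0,"az":0,"gripper":0.45}]'

```text
clock: 3.12
position: [0.5489, -0.4147, 0.1691]
ee_rot: [0.994, 0.113, 0.001, 0.0]
ft_force: [0.2, 0.2, 0.9]
grip_width: 0.474
grasp_force: 0.0
```

Emit:
apply_moves --rows '[{"x":0,"y":0,"z":0,"ax":0,"ay":0,"az":0,"gripper":0.45},{"x":0,"y":0,"z":-30,"ax":0,"ay":0,"az":0,"gripper":0.45},{"x":0,"y":0,"z":-30,"ax":0,"ay":0,"az":0,"gripper":0.45},{"x":0,"y":0,"z":-20,"ax":0,"ay":0,"az":0,"gripper":0.45},{"x":0,"y":0,"z":0,"ax":0,"ay":0,"az":0,"gripper":0.45}]'

```text
clock: 3.53
position: [0.5504, -0.4141, 0.2545]
ee_rot: [0.993, 0.114, 0.003, 0.002]
ft_force: [1.4, -0.6, -0.2]
grip_width: 0.553
grasp_force: 0.0
```

```bash
python3 - <<'E'
from h import *
o,R=st();off((.4690,-.2265,.225),R,o["position"])
c=shot("side","s2")
for col,z in[("orange",.168)]:
    for ce,s in blobs(c,col,20)[0]:print(col,ce,s,np.round(onz(c,*ce,z)[:2],4))
E
```

```text
t 3.53 p [ 0.5504 -0.4141  0.2545] tooly yaw -76.9 z [ 0.007 -0.004 -1.   ] w 0.553 gf 0.0 F [ 1.4 -0.6 -0.2] q [ 0.37  0.47  0.31  1.27 -0.14  1.41 -0.67]
shift mm [ -37.  -201.4   28.2]
orange [258.2, 325.5] [250, 317, 17, 19, 247] [ 0.5492 -0.4204]
```

Emit:
apply_moves --rows '[{"x":-7,"y":-40,"z":0,"ax":0,"ay":0,"az":0,"gripper":0.45},{"x":-7,"y":-40,"z":0,"ax":0,"ay":0,"az":0,"gripper":0.45},{"x":-8,"y":-40,"z":0,"ax":0,"ay":0,"az":0,"gripper":0.45},{"x":-8,"y":-40,"z":0,"ax":0,"ay":0,"az":0,"gripper":0.45},{"x":-7,"y":-41,"z":0,"ax":0,"ay":0,"az":0,"gripper":0.45}]'

```text
clock: 4.0
position: [0.4658, -0.2242, 0.2474]
ee_rot: [0.993, 0.114, -0.0, -0.0]
ft_force: [2.4, -0.3, 0.7]
grip_width: 0.547
grasp_force: 0.0
```

Emit:
apply_moves --rows '[{"x":0,"y":0,"z":20,"ax":0,"ay":0,"az":0,"gripper":0.45},{"x":0,"y":0,"z":0,"ax":0,"ay":0,"az":0,"gripper":0.45}]'

```text
clock: 4.17
position: [0.4659, -0.2232, 0.2259]
ee_rot: [0.993, 0.116, -0.001, -0.001]
ft_force: [-0.9, -0.2, -0.6]
grip_width: 0.55
grasp_force: 0.0
```

```bash
python3 - <<'E'
from h import *
o,R=st();off((.4690,-.2265,.094),R,o["position"])
c=shot("wrist","w2")
for col,z in[("red",.126),("yellow",.127)]:
    for ce,s in blobs(c,col,20)[0]:print(col,ce,s,np.round(onz(c,*ce,z,True)[:2],4))
E
```

```text
t 4.17 p [ 0.4659 -0.2232  0.2259] tooly yaw -76.7 z [-0.002  0.002 -1.   ] w 0.55 gf 0.0 F [-0.9 -0.2 -0.6] q [ 0.14  0.1   0.24  1.78 -0.03  1.27 -0.96]
shift mm [  2.5   4.2 131.8]
red [12.7, 79.4] [9, 59, 9, 43, 97] [0.5263 0.0305]
red [5.5, 112.9] [0, 110, 10, 6, 24] [0.4922 0.0365]
red [257.9, 157.7] [240, 157, 36, 4, 77] [ 0.4975 -0.2197]
red [257.7, 192.3] [248, 182, 20, 21, 327] [ 0.4698 -0.2262]
red [54.6, 216.2] [51, 212, 8, 9, 49] [ 0.3992 -0.0373]
yellow [310.1, 106.1] [308, 77, 6, 60, 141] [ 0.5468 -0.2492]
yellow [257.9, 84.9] [253, 80, 11, 11, 86] [ 0.5526 -0.2065]
yellow [334.5, 87.0] [330, 83, 10, 9, 60] [ 0.5667 -0.2641]
yellow [400.9, 94.7] [397, 91, 8, 8, 43] [ 0.5789 -0.3214]
yellow [332.9, 108.1] [322, 98, 22, 21, 370] [ 0.5502 -0.2671]
yellow [257.3, 128.9] [252, 124, 11, 11, 95] [ 0.5195 -0.2139]
yellow [332.9, 129.2] [329, 125, 9, 9, 62] [ 0.5341 -0.2715]
yellow [398.8, 134.7] [396, 131, 7, 8, 40] [ 0.5462 -0.3292]
yellow [258.1, 173.1] [254, 169, 9, 9, 64] [ 0.4856 -0.2227]
yellow [329.2, 173.4] [325, 169, 9, 9, 56] [ 0.499  -0.2787]
yellow [394.5, 175.1] [391, 171, 8, 9, 56] [ 0.5121 -0.3369]
yellow [510.0, 183.5] [508, 174, 4, 17, 44] [ 0.5425 -0.4899]
yellow [257.7, 212.7] [254, 209, 8, 8, 51] [ 0.4529 -0.2303]
yellow [326.2, 212.2] [323, 208, 8, 9, 49] [ 0.4663 -0.2865]
yellow [389.4, 211.9] [386, 208, 8, 8, 47] [ 0.4794 -0.3446]
```

View pics/w2.png

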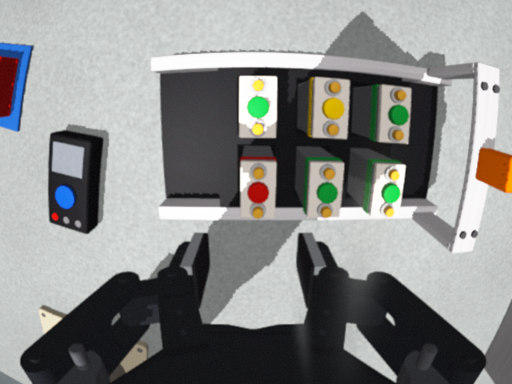

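The wrist view shows the red cell at (258,192), directly ahead of the open fingers. The keeper is parked clear at column 490.

Emit:
apply_moves --rows '[{"x":3,"y":4,"z":30,"ax":0,"ay":0,"az":0,"gripper":0.45},{"x":0,"y":0,"z":35,"ax":0,"ay":0,"az":0,"gripper":0.45},{"x":0,"y":0,"z":30,"ax":0,"ay":0,"az":0,"gripper":0.45},{"x":0,"y":0,"z":20,"ax":0,"ay":0,"az":0,"gripper":0.45},{"x":0,"y":0,"z":0,"ax":0,"ay":0,"az":0,"gripper":0.45}]'

```text
clock: 4.63
position: [0.4688, -0.2301, 0.1092]
ee_rot: [0.994, 0.113, -0.003, -0.001]
ft_force: [-0.3, 0.6, -1.2]
grip_width: 0.552
grasp_force: 0.0
```

Emit:
apply_moves --rows '[{"x":0,"y":0,"z":10,"ax":0,"ay":0,"az":0,"gripper":0.45},{"x":0,"y":0,"z":6,"ax":0,"ay":0,"az":0,"gripper":0.45},{"x":0,"y":0,"z":0,"ax":0,"ay":0,"az":0,"gripper":0.9},{"x":0,"y":0,"z":0,"ax":0,"ay":0,"az":0,"gripper":0.9},{"x":0,"y":0,"z":0,"ax":0,"ay":0,"az":0,"gripper":0.9}]' --newtons 50

```text
clock: 5.05
position: [0.4714, -0.2299, 0.0978]
ee_rot: [0.994, 0.113, 0.0, -0.0]
ft_force: [-1.1, 0.5, -3.2]
grip_width: 0.346
grasp_force: 50.2
```

Emit:
apply_moves --rows '[{"x":0,"y":0,"z":0,"ax":0,"ay":0,"az":0,"gripper":0.9},{"x":0,"y":0,"z":0,"ax":0,"ay":0,"az":0,"gripper":0.9}]'

```text
clock: 5.22
position: [0.4714, -0.2299, 0.0978]
ee_rot: [0.994, 0.113, 0.0, 0.0]
ft_force: [-0.1, 0.9, -1.3]
grip_width: 0.346
grasp_force: 50.3
```

Emit:
apply_moves --rows '[{"x":0,"y":0,"z":-10,"ax":0,"ay":0,"az":0,"gripper":0.9},{"x":0,"y":0,"z":-20,"ax":0,"ay":0,"az":0,"gripper":0.9},{"x":0,"y":0,"z":-30,"ax":0,"ay":0,"az":0,"gripper":0.9},{"x":0,"y":0,"z":-30,"ax":0,"ay":0,"az":0,"gripper":0.9},{"x":0,"y":0,"z":-30,"ax":0,"ay":0,"az":0,"gripper":0.9}]'

```text
clock: 5.63
position: [0.4709, -0.2302, 0.2195]
ee_rot: [0.994, 0.113, 0.0, 0.0]
ft_force: [1.9, -0.6, -2.8]
grip_width: 0.342
grasp_force: 50.1
```

Emit:
apply_moves --rows '[{"x":0,"y":0,"z":-20,"ax":0,"ay":0,"az":0,"gripper":0.9},{"x":0,"y":0,"z":0,"ax":0,"ay":0,"az":0,"gripper":0.9}]'

```text
clock: 5.8
position: [0.473, -0.2311, 0.243]
ee_rot: [0.994, 0.113, 0.004, 0.002]
ft_force: [-0.2, -0.9, -3.2]
grip_width: 0.347
grasp_force: 50.1
```

```bash
python3 - <<'E'
from h import *
o,R=st();off((.513,.193,.11),R,o["position"])
c=shot("side","s3")
for col,z in[("red",.28)]:
    for ce,s in blobs(c,col,20)[0]:print(col,ce,s,np.round(onz(c,*ce,z)[:2],4))
E
```

```text
t 5.8 p [ 0.473  -0.2311  0.243 ] tooly yaw -77.0 z [ 0.008 -0.003 -1.   ] w 0.347 gf 50.1 F [-0.2 -0.9 -3.2] q [ 0.14  0.1   0.24  1.74 -0.03  1.29 -0.95]
shift mm [ 133.3 -404.8  132.2]
red [237.4, 167.9] [227, 155, 20, 27, 485] [ 0.5272 -0.0981]
red [292.4, 206.1] [282, 199, 23, 13, 153] [ 0.6347 -0.2262]
red [206.6, 231.0] [203, 229, 8, 5, 30] [ 0.4615 -0.2774]
```

View pics/s3.png

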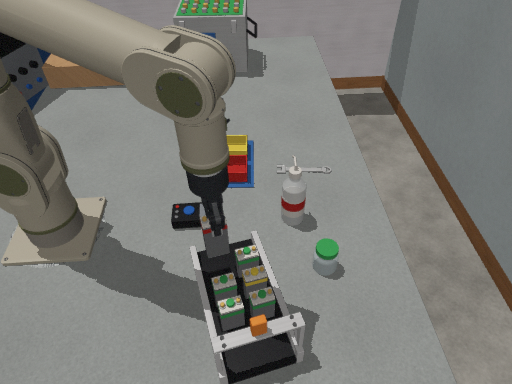

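The side view shows the red cell upright in the gripper at about (215,240), clear of the carrier, with all four green cells and the yellow cell still in place.

Emit:
apply_moves --rows '[{"x":8,"y":-25,"z":0,"ax":0,"ay":0,"az":0,"gripper":0.9},{"x":12,"y":-37,"z":0,"ax":0,"ay":0,"az":0,"gripper":0.9},{"x":12,"y":-37,"z":0,"ax":0,"ay":0,"az":0,"gripper":0.9},{"x":12,"y":-37,"z":0,"ax":0,"ay":0,"az":0,"gripper":0.9},{"x":12,"y":-37,"z":0,"ax":0,"ay":0,"az":0,"gripper":0.9}]'

```text
clock: 6.27
position: [0.4859, -0.0472, 0.2361]
ee_rot: [0.994, 0.113, -0.001, -0.0]
ft_force: [0.9, -0.8, -3.4]
grip_width: 0.344
grasp_force: 51.3
```

Emit:
apply_moves --rows '[{"x":12,"y":-37,"z":0,"ax":0,"ay":0,"az":0,"gripper":0.9},{"x":12,"y":-37,"z":0,"ax":0,"ay":0,"az":0,"gripper":0.9},{"x":12,"y":-37,"z":0,"ax":0,"ay":0,"az":0,"gripper":0.9},{"x":12,"y":-37,"z":0,"ax":0,"ay":0,"az":0,"gripper":0.9},{"x":12,"y":-37,"z":0,"ax":0,"ay":0,"az":0,"gripper":0.9}]'

```text
clock: 6.68
position: [0.5028, 0.1465, 0.236]
ee_rot: [0.994, 0.113, -0.001, 0.0]
ft_force: [1.6, -0.0, -3.2]
grip_width: 0.341
grasp_force: 51.3
```

Emit:
apply_moves --rows '[{"x":10,"y":-30,"z":0,"ax":0,"ay":0,"az":0,"gripper":0.9},{"x":5,"y":-12,"z":0,"ax":0,"ay":0,"az":4,"gripper":0.9},{"x":0,"y":0,"z":0,"ax":0,"ay":0,"az":6,"gripper":0.9},{"x":0,"y":0,"z":0,"ax":0,"ay":0,"az":6,"gripper":0.9},{"x":0,"y":0,"z":0,"ax":0,"ay":0,"az":0,"gripper":0.9}]'

```text
clock: 7.1
position: [0.5082, 0.1891, 0.2357]
ee_rot: [1.0, -0.028, -0.001, 0.001]
ft_force: [-0.3, -0.1, -3.7]
grip_width: 0.34
grasp_force: 51.6
```

```bash
python3 - <<'E'
from h import *
o,R=st();off((.513,.193,.11),R,o["position"])
c=shot("wrist","w4")
for P in[(.513,.193,.046),(.519,.304,.046)]:
  for k in[(-44,-44),(44,-44),(44,44),(-44,44)]:
    a=np.radians(-3.5);x,y=np.array(k)/1e3
    u=proj(c,(P[0]+x*np.cos(a)-y*np.sin(a),P[1]+x*np.sin(a)+y*np.cos(a),P[2]),True)
    im=c["color"];cv2.circle(im,tuple(int(round(float(q))) for q in u),2,(0,255,255),-1)
cv2.imwrite("pics/w4.png",im[:,:,::-1])
E
```

```text
t 7.1 p [0.5082 0.1891 0.2357] tooly yaw -93.3 z [-0.002 -0.001 -1.   ] w 0.34 gf 51.6 F [-0.3 -0.1 -3.7] q [-0.34  0.16 -0.11  1.69  0.02  1.3  -2.08]
shift mm [  4.9  -4.3 125.7]
```

View pics/w4.png

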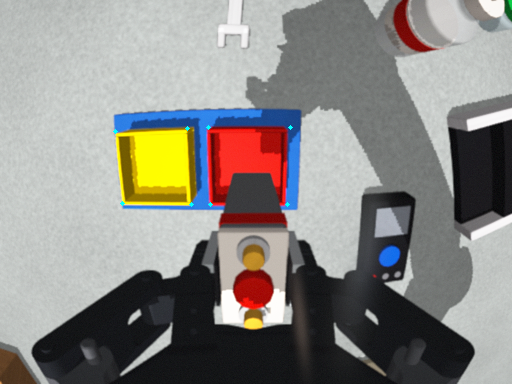

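The wrist view shows the projected rim corners lying on both bins (red bin centre at (248,166), yellow at (156,166)). The cell is held upright, so I'll lower it.

Emit:
apply_moves --rows '[{"x":5,"y":-4,"z":20,"ax":0,"ay":0,"az":0,"gripper":0.9},{"x":0,"y":0,"z":30,"ax":0,"ay":0,"az":0,"gripper":0.9},{"x":0,"y":0,"z":30,"ax":0,"ay":0,"az":0,"gripper":0.9},{"x":0,"y":0,"z":20,"ax":0,"ay":0,"az":0,"gripper":0.9},{"x":0,"y":0,"z":10,"ax":0,"ay":0,"az":0,"gripper":0.9}]'

```text
clock: 7.57
position: [0.5122, 0.1918, 0.1237]
ee_rot: [1.0, -0.025, -0.002, 0.001]
ft_force: [-0.0, -0.8, -3.4]
grip_width: 0.34
grasp_force: 51.4
```

Emit:
apply_moves --rows '[{"x":0,"y":0,"z":8,"ax":0,"ay":0,"az":0,"gripper":0.9},{"x":0,"y":0,"z":4,"ax":0,"ay":0,"az":0,"gripper":0.9},{"x":0,"y":0,"z":3,"ax":0,"ay":0,"az":0,"gripper":0.9},{"x":0,"y":0,"z":2,"ax":0,"ay":0,"az":0,"gripper":0.9},{"x":0,"y":0,"z":0,"ax":0,"ay":0,"az":0,"gripper":0.9}]'

```text
clock: 7.98
position: [0.5145, 0.1931, 0.1109]
ee_rot: [1.0, -0.026, 0.001, -0.0]
ft_force: [-0.7, -0.5, -2.6]
grip_width: 0.341
grasp_force: 51.4
```

Emit:
apply_moves --rows '[{"x":0,"y":0,"z":3,"ax":0,"ay":0,"az":0,"gripper":0.9},{"x":0,"y":0,"z":2,"ax":0,"ay":0,"az":0,"gripper":0.9},{"x":0,"y":0,"z":2,"ax":0,"ay":0,"az":0,"gripper":0.9},{"x":0,"y":0,"z":1,"ax":0,"ay":0,"az":0,"gripper":0.9},{"x":0,"y":0,"z":0,"ax":0,"ay":0,"az":0,"gripper":0.9}]'

```text
clock: 8.4
position: [0.5139, 0.1929, 0.1021]
ee_rot: [1.0, -0.026, -0.0, 0.0]
ft_force: [-0.1, -0.7, -3.7]
grip_width: 0.341
grasp_force: 51.5
```

Emit:
apply_moves --rows '[{"x":0,"y":0,"z":1,"ax":0,"ay":0,"az":0,"gripper":0.9},{"x":0,"y":0,"z":0,"ax":0,"ay":0,"az":0,"gripper":0.9}]'

```text
clock: 8.57
position: [0.514, 0.193, 0.1012]
ee_rot: [1.0, -0.026, -0.0, -0.0]
ft_force: [-0.5, -0.1, -3.1]
grip_width: 0.347
grasp_force: 51.5
```

Emit:
apply_moves --rows '[{"x":0,"y":0,"z":1,"ax":0,"ay":0,"az":0,"gripper":0.9},{"x":0,"y":0,"z":0,"ax":0,"ay":0,"az":0,"gripper":0.9}]'

```text
clock: 8.73
position: [0.514, 0.193, 0.1002]
ee_rot: [1.0, -0.026, -0.0, 0.0]
ft_force: [-0.6, -0.0, -3.7]
grip_width: 0.345
grasp_force: 51.5
```

Emit:
apply_moves --rows '[{"x":0,"y":0,"z":1,"ax":0,"ay":0,"az":0,"gripper":0.9},{"x":0,"y":0,"z":0,"ax":0,"ay":0,"az":0,"gripper":0.9}]'

```text
clock: 8.9
position: [0.5143, 0.1931, 0.0999]
ee_rot: [1.0, -0.026, 0.0, -0.0]
ft_force: [-1.7, -0.9, 3.4]
grip_width: 0.344
grasp_force: 52.1
```

Contact with the floor is felt, so I'll release.

Emit:
apply_moves --rows '[{"x":0,"y":0,"z":0,"ax":0,"ay":0,"az":0,"gripper":0.55},{"x":0,"y":0,"z":0,"ax":0,"ay":0,"az":0,"gripper":0.45},{"x":0,"y":0,"z":0,"ax":0,"ay":0,"az":0,"gripper":0.45},{"x":0,"y":0,"z":0,"ax":0,"ay":0,"az":0,"gripper":0.45}]'

```text
clock: 9.23
position: [0.5142, 0.193, 0.0994]
ee_rot: [1.0, -0.026, 0.0, -0.0]
ft_force: [1.2, 0.5, 0.1]
grip_width: 0.552
grasp_force: 0.0
```

Emit:
apply_moves --rows '[{"x":0,"y":0,"z":-15,"ax":0,"ay":0,"az":0,"gripper":0.45},{"x":0,"y":0,"z":-30,"ax":0,"ay":0,"az":0,"gripper":0.45},{"x":0,"y":0,"z":-40,"ax":0,"ay":0,"az":0,"gripper":0.45},{"x":0,"y":0,"z":-40,"ax":0,"ay":0,"az":0,"gripper":0.45},{"x":0,"y":0,"z":0,"ax":0,"ay":0,"az":0,"gripper":0.45}]'

```text
clock: 9.65
position: [0.5171, 0.1943, 0.2327]
ee_rot: [1.0, -0.026, 0.005, -0.002]
ft_force: [0.3, -0.2, 0.4]
grip_width: 0.554
grasp_force: 0.0
```

```bash
python3 - <<'E'
from h import *
o,R=st();off((.5506,-.2680,.23),R,o["position"])
c=shot("wrist","w5")
for ce,s in blobs(c,"red",100)[0]:print(ce,s,np.round(onz(c,*ce,.128,True),4))
for ce,s in blobs(c,"yellow",25)[0]:print("y",ce,s,np.round(onz(c,*ce,.13,True),4))
E
```

```text
t 9.65 p [0.5171 0.1943 0.2327] tooly yaw -93.0 z [ 0.011  0.005 -1.   ] w 0.554 gf 0.0 F [ 0.3 -0.2  0.4] q [-0.34  0.17 -0.12  1.68  0.02  1.28 -2.08]
shift mm [ 57.7 459.9   0.9]
[413.6, 39.2] [401, 6, 39, 56, 697] [0.6497 0.0497 0.128 ]
[253.5, 169.6] [214, 136, 80, 80, 3964] [0.539  0.1931 0.128 ]
[253.4, 199.5] [244, 190, 20, 20, 307] [0.5136 0.1945 0.128 ]
y [163.7, 174.8] [121, 136, 81, 79, 5180] [0.5394 0.268  0.13  ]
y [253.2, 180.6] [249, 176, 9, 10, 70] [0.5304 0.1938 0.13  ]
y [253.1, 219.2] [249, 215, 9, 10, 70] [0.4968 0.1956 0.13  ]
```

Emit:
apply_moves --rows '[{"x":0,"y":0,"z":0,"ax":0,"ay":0,"az":-5.4,"gripper":0.45},{"x":0,"y":0,"z":0,"ax":0,"ay":0,"az":-5.4,"gripper":0.45},{"x":0,"y":0,"z":0,"ax":0,"ay":0,"az":-5.4,"gripper":0.45},{"x":-4,"y":25,"z":0,"ax":0,"ay":0,"az":0,"gripper":0.45},{"x":-6,"y":39,"z":0,"ax":0,"ay":0,"az":0,"gripper":0.45}]'

```text
clock: 10.12
position: [0.5179, 0.1317, 0.2234]
ee_rot: [0.993, 0.119, -0.0, -0.001]
ft_force: [1.1, -0.5, -0.7]
grip_width: 0.556
grasp_force: 0.0
```

Emit:
apply_moves --rows '[{"x":-6,"y":39,"z":0,"ax":0,"ay":0,"az":0,"gripper":0.45},{"x":-6,"y":39,"z":0,"ax":0,"ay":0,"az":0,"gripper":0.45},{"x":-6,"y":39,"z":0,"ax":0,"ay":0,"az":0,"gripper":0.45},{"x":-6,"y":39,"z":0,"ax":0,"ay":0,"az":0,"gripper":0.45},{"x":-6,"y":39,"z":0,"ax":0,"ay":0,"az":0,"gripper":0.45}]'

```text
clock: 10.53
position: [0.5337, -0.0703, 0.2237]
ee_rot: [0.993, 0.115, -0.0, -0.0]
ft_force: [0.4, 0.4, -0.3]
grip_width: 0.548
grasp_force: 0.0
```

Emit:
apply_moves --rows '[{"x":-6,"y":39,"z":0,"ax":0,"ay":0,"az":0,"gripper":0.45},{"x":-6,"y":39,"z":0,"ax":0,"ay":0,"az":0,"gripper":0.45},{"x":-6,"y":39,"z":0,"ax":0,"ay":0,"az":0,"gripper":0.45},{"x":-8,"y":39,"z":0,"ax":0,"ay":0,"az":0,"gripper":0.45},{"x":0,"y":0,"z":0,"ax":0,"ay":0,"az":0,"gripper":0.45}]'

```text
clock: 10.95
position: [0.5422, -0.2354, 0.2234]
ee_rot: [0.994, 0.11, -0.001, 0.002]
ft_force: [-0.8, -1.1, 0.2]
grip_width: 0.552
grasp_force: 0.0
```

```bash
python3 - <<'E'
from h import *
o,R=st();off((.5506,-.2680,.096),R,o["position"])
c=shot("wrist","w6")
for ce,s in blobs(c,"yellow",25)[0]:print("y",ce,s,np.round(onz(c,*ce,.128,True),4))
E
```

```text
t 10.95 p [ 0.5422 -0.2354  0.2234] tooly yaw -77.4 z [-0.002 -0.004 -1.   ] w 0.552 gf 0.0 F [-0.8 -1.1  0.2] q [ 0.18  0.27  0.19  1.59 -0.05  1.29 -0.98]
shift mm [  1.4  33.2 127.5]
y [286.0, 165.0] [273, 158, 38, 35, 159] [ 0.5739 -0.2552  0.128 ]
y [295.0, 174.8] [291, 170, 9, 10, 75] [ 0.5678 -0.2641  0.128 ]
y [220.0, 175.9] [216, 172, 9, 9, 66] [ 0.5541 -0.2069  0.128 ]
y [364.1, 176.6] [360, 172, 9, 10, 61] [ 0.5796 -0.3212  0.128 ]
y [293.7, 194.0] [284, 184, 21, 21, 356] [ 0.5523 -0.2672  0.128 ]
y [273.2, 202.8] [273, 194, 2, 22, 28] [ 0.5415 -0.2529  0.128 ]
y [221.4, 216.1] [218, 211, 9, 11, 70] [ 0.521  -0.2143  0.128 ]
y [293.3, 214.6] [289, 210, 9, 10, 67] [ 0.5351 -0.2715  0.128 ]
y [359.9, 214.9] [356, 211, 8, 9, 56] [ 0.5467 -0.3287  0.128 ]
y [473.1, 256.9] [463, 243, 21, 30, 357] [ 0.5264 -0.4877  0.128 ]
y [354.8, 250.6] [351, 247, 8, 9, 47] [ 0.513  -0.3362  0.128 ]
y [290.3, 253.1] [287, 249, 8, 9, 56] [ 0.4998 -0.2787  0.128 ]
y [288.5, 284.2] [285, 280, 8, 9, 45] [ 0.4675 -0.2862  0.128 ]
```

Emit:
apply_moves --rows '[{"x":2,"y":33,"z":0,"ax":0,"ay":0,"az":0,"gripper":0.45},{"x":0,"y":0,"z":15,"ax":0,"ay":0,"az":0,"gripper":0.45},{"x":0,"y":0,"z":25,"ax":0,"ay":0,"az":0,"gripper":0.45},{"x":0,"y":0,"z":15,"ax":0,"ay":0,"az":0,"gripper":0.45},{"x":0,"y":0,"z":0,"ax":0,"ay":0,"az":0,"gripper":0.45}]'

```text
clock: 11.42
position: [0.5523, -0.2561, 0.165]
ee_rot: [0.993, 0.115, -0.003, -0.002]
ft_force: [-0.5, -0.2, -0.1]
grip_width: 0.548
grasp_force: 0.0
```

```bash
python3 - <<'E'
from h import *
o,R=st();off((.5515,-.2678,.097),R,o["position"])
E
```

```text
t 11.42 p [ 0.5523 -0.2561  0.165 ] tooly yaw -76.7 z [-0.006  0.003 -1.   ] w 0.548 gf 0.0 F [-0.5 -0.2 -0.1] q [ 0.21  0.35  0.19  1.61 -0.07  1.19 -0.93]
shift mm [-3.1 11.5 68. ]
```

Emit:
apply_moves --rows '[{"x":-3,"y":11,"z":0,"ax":0,"ay":0,"az":0,"gripper":0.45},{"x":0,"y":0,"z":0,"ax":0,"ay":0,"az":0,"gripper":0.45}]'

```text
clock: 11.58
position: [0.5536, -0.2714, 0.1704]
ee_rot: [0.993, 0.114, 0.0, 0.001]
ft_force: [-0.6, -1.2, -0.2]
grip_width: 0.549
grasp_force: 0.0
```

```bash
python3 - <<'E'
from h import *
o,R=st();off((.5515,-.2678,.097),R,o["position"])
E
```

```text
t 11.58 p [ 0.5536 -0.2714  0.1704] tooly yaw -76.9 z [ 0.001 -0.002 -1.   ] w 0.549 gf 0.0 F [-0.6 -1.2 -0.2] q [ 0.23  0.36  0.2   1.59 -0.07  1.2  -0.91]
shift mm [-1.3 -4.1 73.4]
```

Emit:
apply_moves --rows '[{"x":-1,"y":-2,"z":20,"ax":0,"ay":0,"az":0,"gripper":0.45},{"x":0,"y":0,"z":30,"ax":0,"ay":0,"az":0,"gripper":0.45},{"x":0,"y":0,"z":15,"ax":0,"ay":0,"az":0,"gripper":0.45},{"x":0,"y":0,"z":8,"ax":0,"ay":0,"az":0,"gripper":0.45},{"x":0,"y":0,"z":0,"ax":0,"ay":0,"az":0,"gripper":0.45}]'

```text
clock: 12.0
position: [0.5519, -0.2676, 0.0957]
ee_rot: [0.993, 0.115, -0.001, -0.0]
ft_force: [-0.8, -1.0, -0.2]
grip_width: 0.551
grasp_force: 0.0
```

Emit:
apply_moves --rows '[{"x":0,"y":0,"z":0,"ax":0,"ay":0,"az":0,"gripper":0.45},{"x":0,"y":0,"z":0,"ax":0,"ay":0,"az":0,"gripper":0.9},{"x":0,"y":0,"z":0,"ax":0,"ay":0,"az":0,"gripper":0.9},{"x":0,"y":0,"z":0,"ax":0,"ay":0,"az":0,"gripper":0.9},{"x":0,"y":0,"z":0,"ax":0,"ay":0,"az":0,"gripper":0.9}]'

```text
clock: 12.42
position: [0.5535, -0.2681, 0.0983]
ee_rot: [0.993, 0.115, 0.002, 0.001]
ft_force: [1.0, 0.0, 6.9]
grip_width: 0.341
grasp_force: 51.2
```

Emit:
apply_moves --rows '[{"x":0,"y":0,"z":-10,"ax":0,"ay":0,"az":0,"gripper":0.9},{"x":0,"y":0,"z":-20,"ax":0,"ay":0,"az":0,"gripper":0.9},{"x":0,"y":0,"z":-30,"ax":0,"ay":0,"az":0,"gripper":0.9},{"x":0,"y":0,"z":-30,"ax":0,"ay":0,"az":0,"gripper":0.9},{"x":0,"y":0,"z":-30,"ax":0,"ay":0,"az":0,"gripper":0.9}]'

```text
clock: 12.83
position: [0.5514, -0.2672, 0.2178]
ee_rot: [0.993, 0.115, -0.001, -0.0]
ft_force: [0.3, 0.4, -4.4]
grip_width: 0.34
grasp_force: 50.1
```

Emit:
apply_moves --rows '[{"x":0,"y":0,"z":-25,"ax":0,"ay":0,"az":0,"gripper":0.9},{"x":0,"y":0,"z":-5,"ax":0,"ay":0,"az":0,"gripper":0.9},{"x":0,"y":0,"z":0,"ax":0,"ay":0,"az":0,"gripper":0.9}]'

```text
clock: 13.08
position: [0.5527, -0.2677, 0.2481]
ee_rot: [0.993, 0.115, 0.001, 0.001]
ft_force: [-0.6, -0.4, -5.0]
grip_width: 0.34
grasp_force: 50.3
```

```bash
python3 - <<'E'
from h import *
o,R=st();off((.519,.304,.24),R,o["position"])
c=shot("side","s7")
for col in["red","yellow"]:
    for ce,s in blobs(c,col,20)[0]:print(col,ce,s)
E
```

```text
t 13.08 p [ 0.5527 -0.2677  0.2481] tooly yaw -76.8 z [ 0.003 -0.001 -1.   ] w 0.34 gf 50.3 F [-0.6 -0.4 -5. ] q [ 0.22  0.3   0.2   1.5  -0.06  1.35 -0.92]
shift mm [  97.7 -564.3    7.5]
red [223.3, 171.4] [219, 155, 12, 27, 175]
red [292.4, 206.1] [282, 199, 22, 13, 151]
yellow [193.5, 10.0] [192, 8, 4, 5, 20]
yellow [222.4, 144.8] [221, 136, 5, 19, 49]
yellow [246.4, 241.2] [242, 239, 9, 6, 33]
```

View pics/s7.png

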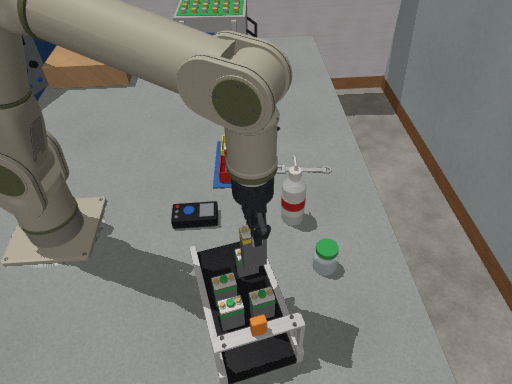

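The side view shows the yellow cell upright in the gripper at about (248,250), with the green cells in place and the path to the bins clear of the bottle.

Emit:
apply_moves --rows '[{"x":0,"y":-15,"z":-20,"ax":0,"ay":0,"az":0,"gripper":0.9},{"x":2,"y":-37,"z":-5,"ax":0,"ay":0,"az":0,"gripper":0.9},{"x":2,"y":-37,"z":0,"ax":0,"ay":0,"az":0,"gripper":0.9},{"x":4,"y":-38,"z":0,"ax":0,"ay":0,"az":0,"gripper":0.9},{"x":7,"y":-38,"z":0,"ax":0,"ay":0,"az":0,"gripper":0.9}]'

```text
clock: 13.55
position: [0.5272, -0.102, 0.2689]
ee_rot: [0.993, 0.115, -0.002, -0.0]
ft_force: [1.4, 0.1, -4.6]
grip_width: 0.345
grasp_force: 50.9
```

Emit:
apply_moves --rows '[{"x":8,"y":-38,"z":0,"ax":0,"ay":0,"az":0,"gripper":0.9},{"x":8,"y":-38,"z":0,"ax":0,"ay":0,"az":0,"gripper":0.9},{"x":8,"y":-38,"z":0,"ax":0,"ay":0,"az":0,"gripper":0.9},{"x":8,"y":-38,"z":0,"ax":0,"ay":0,"az":0,"gripper":0.9},{"x":8,"y":-38,"z":0,"ax":0,"ay":0,"az":0,"gripper":0.9}]'

```text
clock: 13.97
position: [0.5232, 0.0923, 0.2689]
ee_rot: [0.993, 0.115, -0.002, 0.0]
ft_force: [1.3, -0.2, -5.1]
grip_width: 0.341
grasp_force: 50.9
```

Emit:
apply_moves --rows '[{"x":8,"y":-38,"z":0,"ax":0,"ay":0,"az":0,"gripper":0.9},{"x":8,"y":-38,"z":0,"ax":0,"ay":0,"az":0,"gripper":0.9},{"x":9,"y":-38,"z":0,"ax":0,"ay":0,"az":0,"gripper":0.9},{"x":9,"y":-38,"z":0,"ax":0,"ay":0,"az":0,"gripper":0.9},{"x":9,"y":-38,"z":0,"ax":0,"ay":0,"az":0,"gripper":0.9}]'

```text
clock: 14.38
position: [0.5219, 0.2868, 0.2686]
ee_rot: [0.993, 0.115, -0.002, 0.001]
ft_force: [0.5, 0.0, -5.5]
grip_width: 0.343
grasp_force: 50.9
```

Emit:
apply_moves --rows '[{"x":0,"y":0,"z":0,"ax":0,"ay":0,"az":5.5,"gripper":0.9},{"x":0,"y":0,"z":0,"ax":0,"ay":0,"az":5.5,"gripper":0.9},{"x":0,"y":0,"z":0,"ax":0,"ay":0,"az":5.5,"gripper":0.9},{"x":0,"y":0,"z":0,"ax":0,"ay":0,"az":0,"gripper":0.9}]'

```text
clock: 14.72
position: [0.5222, 0.2852, 0.2685]
ee_rot: [1.0, -0.031, -0.002, 0.001]
ft_force: [0.2, -0.2, -4.1]
grip_width: 0.343
grasp_force: 51.4
```

```bash
python3 - <<'E'
from h import *
o,R=st();off((.519,.304,.11),R,o["position"])
E
```

```text
t 14.72 p [0.5222 0.2852 0.2685] tooly yaw -93.5 z [-0.004 -0.002 -1.   ] w 0.343 gf 51.4 F [ 0.2 -0.2 -4.1] q [-0.44  0.26 -0.16  1.5   0.04  1.39 -2.24]
shift mm [ -3.8 -18.9 158.5]
```

Emit:
apply_moves --rows '[{"x":-4,"y":-19,"z":0,"ax":0,"ay":0,"az":0,"gripper":0.9},{"x":0,"y":0,"z":30,"ax":0,"ay":0,"az":0,"gripper":0.9},{"x":0,"y":0,"z":35,"ax":0,"ay":0,"az":0,"gripper":0.9},{"x":0,"y":0,"z":30,"ax":0,"ay":0,"az":0,"gripper":0.9},{"x":0,"y":0,"z":0,"ax":0,"ay":0,"az":0,"gripper":0.9}]'

```text
clock: 15.13
position: [0.5165, 0.3021, 0.1681]
ee_rot: [1.0, -0.027, -0.005, 0.004]
ft_force: [-1.3, -0.9, -5.5]
grip_width: 0.344
grasp_force: 51.4
```

```bash
python3 - <<'E'
from h import *
o,R=st();off((.519,.304,.1),R,o["position"])
c=shot("wrist","w8")
im=c["color"]
for P in[(.513,.193,.046),(.519,.304,.046)]:
  for k in[(-44,-44),(44,-44),(44,44),(-44,44)]:
    a=np.radians(-3.5);x,y=np.array(k)/1e3
    u=proj(c,(P[0]+x*np.cos(a)-y*np.sin(a),P[1]+x*np.sin(a)+y*np.cos(a),P[2]),True)
    cv2.circle(im,tuple(int(round(float(q))) for q in u),2,(0,255,255),-1)
cv2.imwrite("pics/w8.png",im[:,:,::-1])
E
```

```text
t 15.13 p [0.5165 0.3021 0.1681] tooly yaw -93.1 z [-0.011 -0.007 -1.   ] w 0.344 gf 51.4 F [-1.3 -0.9 -5.5] q [-0.47  0.34 -0.17  1.61  0.06  1.21 -2.28]
shift mm [ 3.1 -2.6 68. ]
```

View pics/w8.png

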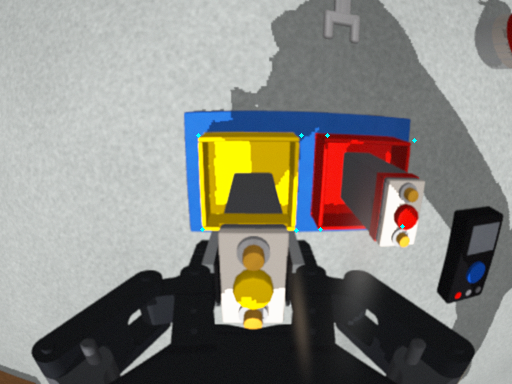

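The wrist view shows the red cell standing in the red bin with its top at (400,215). The yellow cell is centred over the yellow bin (bin centre at (250,182)), so I'll lower it.

Emit:
apply_moves --rows '[{"x":1,"y":0,"z":20,"ax":0,"ay":0,"az":0,"gripper":0.9},{"x":0,"y":0,"z":20,"ax":0,"ay":0,"az":0,"gripper":0.9},{"x":0,"y":0,"z":15,"ax":0,"ay":0,"az":0,"gripper":0.9},{"x":0,"y":0,"z":6,"ax":0,"ay":0,"az":0,"gripper":0.9},{"x":0,"y":0,"z":0,"ax":0,"ay":0,"az":0,"gripper":0.9}]'

```text
clock: 15.6
position: [0.5212, 0.3044, 0.1154]
ee_rot: [1.0, -0.028, -0.0, 0.0]
ft_force: [-0.7, 0.0, -4.2]
grip_width: 0.343
grasp_force: 51.5
```

Emit:
apply_moves --rows '[{"x":0,"y":0,"z":2,"ax":0,"ay":0,"az":0,"gripper":0.9},{"x":0,"y":0,"z":0,"ax":0,"ay":0,"az":0,"gripper":0.9}]'

```text
clock: 15.77
position: [0.522, 0.3051, 0.1149]
ee_rot: [1.0, -0.029, 0.001, -0.001]
ft_force: [-0.4, 0.2, -4.4]
grip_width: 0.344
grasp_force: 51.7
```

Emit:
apply_moves --rows '[{"x":0,"y":0,"z":4,"ax":0,"ay":0,"az":0,"gripper":0.9},{"x":0,"y":0,"z":4,"ax":0,"ay":0,"az":0,"gripper":0.9},{"x":0,"y":0,"z":3,"ax":0,"ay":0,"az":0,"gripper":0.9},{"x":0,"y":0,"z":1,"ax":0,"ay":0,"az":0,"gripper":0.9},{"x":0,"y":0,"z":0,"ax":0,"ay":0,"az":0,"gripper":0.9}]'

```text
clock: 16.18
position: [0.521, 0.3045, 0.1009]
ee_rot: [1.0, -0.029, -0.0, 0.0]
ft_force: [-0.2, 0.2, -4.1]
grip_width: 0.343
grasp_force: 51.8
```

Emit:
apply_moves --rows '[{"x":0,"y":0,"z":1,"ax":0,"ay":0,"az":0,"gripper":0.9},{"x":0,"y":0,"z":0,"ax":0,"ay":0,"az":0,"gripper":0.9}]'

```text
clock: 16.35
position: [0.5214, 0.3047, 0.1005]
ee_rot: [1.0, -0.029, 0.0, -0.0]
ft_force: [-0.1, -0.3, -4.7]
grip_width: 0.342
grasp_force: 51.7
```

Emit:
apply_moves --rows '[{"x":0,"y":0,"z":1,"ax":0,"ay":0,"az":0,"gripper":0.9},{"x":0,"y":0,"z":0,"ax":0,"ay":0,"az":0,"gripper":0.9}]'

```text
clock: 16.52
position: [0.5217, 0.3048, 0.1004]
ee_rot: [1.0, -0.029, 0.001, -0.0]
ft_force: [-0.9, -1.2, 2.3]
grip_width: 0.344
grasp_force: 52.7
```

Contact with the floor again, so I'll release and retreat.

Emit:
apply_moves --rows '[{"x":0,"y":0,"z":0,"ax":0,"ay":0,"az":0,"gripper":0.55},{"x":0,"y":0,"z":0,"ax":0,"ay":0,"az":0,"gripper":0.45},{"x":0,"y":0,"z":0,"ax":0,"ay":0,"az":0,"gripper":0.45},{"x":0,"y":0,"z":0,"ax":0,"ay":0,"az":0,"gripper":0.45}]'

```text
clock: 16.85
position: [0.5214, 0.3047, 0.0994]
ee_rot: [1.0, -0.029, 0.0, -0.0]
ft_force: [-0.4, -0.1, -1.6]
grip_width: 0.55
grasp_force: 0.0
```

Emit:
apply_moves --rows '[{"x":0,"y":0,"z":-15,"ax":0,"ay":0,"az":0,"gripper":0.45},{"x":0,"y":0,"z":-30,"ax":0,"ay":0,"az":0,"gripper":0.45},{"x":0,"y":0,"z":-40,"ax":0,"ay":0,"az":0,"gripper":0.45},{"x":0,"y":0,"z":-40,"ax":0,"ay":0,"az":0,"gripper":0.45},{"x":0,"y":0,"z":0,"ax":0,"ay":0,"az":0,"gripper":0.45}]'

```text
clock: 17.27
position: [0.524, 0.3066, 0.2332]
ee_rot: [1.0, -0.029, 0.005, -0.003]
ft_force: [1.6, -0.6, 1.5]
grip_width: 0.549
grasp_force: 0.0
```

Emit:
apply_moves --rows '[{"x":0,"y":0,"z":0,"ax":0,"ay":0,"az":0,"gripper":0.45},{"x":0,"y":0,"z":0,"ax":0,"ay":0,"az":0,"gripper":0.45},{"x":0,"y":0,"z":0,"ax":0,"ay":0,"az":0,"gripper":0.45}]'

```text
clock: 17.52
position: [0.5207, 0.3042, 0.2229]
ee_rot: [1.0, -0.029, -0.001, 0.001]
ft_force: [-0.6, 0.9, -0.5]
grip_width: 0.551
grasp_force: 0.0
```

```bash
python3 - <<'E'
from h import *
o,R=st();c=shot("wrist","w9")
E
```

```text
t 17.52 p [0.5207 0.3042 0.2229] tooly yaw -93.3 z [-0.002 -0.001 -1.   ] w 0.551 gf 0.0 F [-0.6  0.9 -0.5] q [-0.46  0.3  -0.17  1.54  0.05  1.3  -2.27]
```

View pics/w9.png

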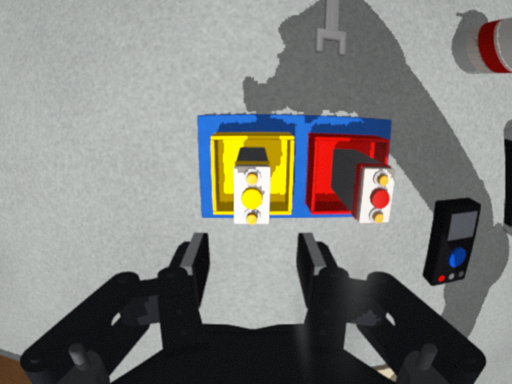

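Both cells stand upright in their bins (caps at (252,198) and (380,198)) and the gripper is clear.

```bash
python3 -c "
from workcell import *
print(hand_in())"
```

```text
the job is handed in; nothing more can be done
None
```

The red cell and then the yellow cell were set down gently and released upright in their own bins, with the keeper bridge slid aside first; I handed the job in after 17.5 s, and the hand-in returned no verdict.

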